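# Index the jar capper's dial to its next stop and load a jar

### The arm

A 6-joint arm with a two-finger parallel gripper is mounted at the origin on the work surface. World frame = base frame: x ahead of the robot, y to its left, z up, the work surface at z = 0. Lengths are in mm, angles in rad, forces in N, time in s.
With the tool pointing down it reaches from about 325 to 875 mm from the base axis. Payload 4.4 kg.
Tool frame: the origin (TCP) lies between the finger pads; the fingertips stand 14 mm ahead of it and the grasp point (between the pads) lies 5 mm behind it; z points along the fingers, y is the direction in which the jaws open and shut (so a half turn about z gives the same grasp; the last joint's range is limited). The gripper opens to 85 mm and grips with 20 to 120 N. Pads are 22 mm wide; open, the fingers measure 114 mm over their backs; the gripper's body (76 mm by 85 mm) begins 54 mm behind the grasp point. The pads swing forward as they close: fully open they stand 13 mm farther back than shut.
Start: joints at [-1.284, 0.207, 1.542, -0, 1.393, -0.15], TCP at [243.759, -520.778, 245.282] pointing down, gripper open.
Joint ranges: [-2.73, 2.73], [-0.86, 2.22], [0.23, 2.46], [-1.11, 4.25], [0.08, 2.63], [-2.82, 2.82]. Speed limits (rad/s): [2.79, 2.79, 3.14, 3.14, 3.14, 3.14].

### API

Orientations are given as [roll, pitch, yaw] about the fixed x, y, z axes, in that order (R = Rz(yaw) Ry(pitch) Rx(roll)).
In Python, from workcell import ctrl gives the robot as it stands.
- The arm moves only by the tool jog_arm, never from a script. Its argument "motion" is a list of rows, each a list of 5 numbers: the shift along the tool's x, y, z in units of 50 mm (1.0 is 50 mm), then the turn about the tool's z in units of 6 degrees (1.0 is 6 degrees), then the finger opening in mm, from 0 to 85.4. In form: [[dx, dy, dz, twist, fingers], ...]. A call has 1 to 8 rows; each row is the pose to reach, as a shift and turn from the pose commanded when the call began, along the tool's axes at that moment; what a row does not reach only later rows make up. A row lasts 1/10 s, in which the tool goes at most 50 mm and 8.59 degrees, less where a joint would pass 70% of its speed; a pose out of reach is approached as far as the arm can. A call with a gripper value outside its range is refused whole. The fingers move at their own pace and stop on an object; "grip_force" is the grip in N (left out, the last holds). Time passes only in rows, so rows that repeat a pose let the fingers close. It gives the time, the measured TCP pose, the force and the opening at its end, in the units of the state.
- ctrl.get_obs(): the state, without advancing time (a new reading comes with each control period).
- ctrl.get_image(name): name is "side" or "top"; returns a dict with "img" (384x512x3 uint8, red, green, blue), "z_map" (384x512 float32, mm along the optical axis (not along the pixel's ray), 0 where there is no reading), "fx", "fy", "cx", "cy" (pixels), "dist" ([k1, k2, p1, p2, k3] as OpenCV has them; the pictures are not rectified), "origin" and "attitude" of the camera in the world. Camera axes: x right, y up, looking along -z (the intrinsics and any distortion apply to the point x, -y, -z); pixel columns grow to the right and rows downward; lengths in mm; the calibration is good to about 2 mm. A picture is of the moment at which its call begins.
- ctrl.finish_job(): hands the job in, once; it reports no verdict.
Trained networks look in a picture, given as the dict that the camera call returned (one of the last four; its "shot" number tells which), for a name from the list of things; names that differ only in an ending like _2 or _b are one class to them, and where a whole thing is asked for, a point or a joint stands for the part that bears it (a point fixed in the world has none). Each returns a list of dicts, best first, with "confidence" (0 to 1); they miss things now and then, are a little off and sometimes report something else, mostly with a low value. They report only what shows in the picture. A call takes as long as a camera call.
- ctrl.find_in(picture, thing): "pixel" ([column, row] in pixels, amid what is visible of it).
- ctrl.pinpoint(picture, thing): "pixel" ([column, row] in pixels: a listed point, or the origin of a listed thing).
The state is a dict: "clock": time; "joints": joint angles; "qd": joint speeds; "tau": joint torques, N m; "tool_pos": TCP position; "tool_rot": TCP orientation; "ft_force": force on the tool from outside, world axes, zero at the start; "torque": the same for the moment, N m; "finger_gap": opening from 0.0 (shut) to 1.0 (fully open).
Only numpy, scipy, OpenCV 4.12 (cv2) and the standard library are available. Lean on these libraries where they do the work, as an engineer would, in place of code of your own. Each camera call takes 0.05 s, during which the arm holds its last target. There are 200 camera calls.

### The job

The dial of the jar-capping machine has been left between two stops. Push it round by a handle post, counter-clockwise seen from above, gently and by feel, until it drops into the next stop, which brings the empty nest to the yellow loading mark; it must rest in that stop and not be driven on past the loading side. Let go of it, then stand the spare white jar with the blue cap fully down in the empty nest, release it, and leave the other jars in their nests and the things on the counter where they are.

Things in the scene. Friction and masses are not known exactly. Their poses are not given: they have to be found in the camera images.
- machine: bench-top jar capper, fixed. Origin on the counter (z = 0) below the dial's axis; -x points to the loading side (yellow bar, 90 mm long, on a tongue at the base). Base within x -125 to 275, y -125 to 125 mm, its top 48 mm up. Over the far nest (x = 98 mm) is a capping head, 72 mm thick, its rubber chuck 172 mm above the counter; its column stands at x = 225, y = 95 mm. Plunger on the far side.
- load_point (a point): point on the machine at the middle of the loading side, 98 mm from the dial's axis, at the height of the dial's top (72 mm). The true stop is only roughly here: the plunger's block is clamped anywhere in an arc slot, so in the stop the empty nest's centre lies up to 17 mm (10 degrees) to either side of this point. Only the feel of the stop, or the plunger, tells where it is.
- dial: round grey plastic index table, 300 mm across, 12 mm thick, turning on a vertical axis; origin on the axis at its underside, 60 mm above the counter (top 72 mm). Its x axis points to the empty nest. Four nests at 0, 90, 180, 270 degrees, 98 mm from the axis: green rings 10 mm high, 67 mm outside, 57 mm inside. A 16 mm high hub. At the start the empty nest is 20 to 65 degrees short of its stop.
- post (a point): centre of one of the dial's four black upright handle posts (half-way up, 102 mm above the counter): the one 45 degrees counter-clockwise (seen from above) from the empty nest; the others follow every 90 degrees. Posts are 15 mm thick, 60 mm high, 128 mm from the axis. Turning takes 3 to 6 N at a post; the dial stays where it is left. More than 22 N is too hard.
- rim_notch (a point): one of four V-notches (10 mm wide, 5 mm deep) in the dial's rim, straight outward of each nest (this one: the empty nest), 150 mm from the axis, 66 mm up. As the plunger drops in, the dial jumps 3 to 4 mm (at a post) forward by itself, off the pusher, then stands firm; 13 to 16 N at a post make it climb out after 2 mm and jump on past the stop. Backed off before that, it settles in the stop.
- plunger (a joint): spring plunger with a red knob at the dial's rim, on the far side from the loading mark; its 8 mm ball nose is pressed on the rim. Value in m: 0 to 0.001 while it rides on the rim, about 0.0036 when it has dropped fully into a notch (dial held in a stop).
- nest_empty (a point): centre of the floor of the empty nest (dial's top surface), 98 mm from the dial's axis along the dial's x axis; turns with the dial
- nest_b (a point): centre of the floor of the nest 90 degrees on (counter-clockwise from above) from the empty one; holds jar_b
- nest_c (a point): centre of the floor of the nest opposite the empty one; holds jar_c
- nest_d (a point): centre of the floor of the nest 270 degrees on from the empty one; holds jar_d
- jar_mid (a point): centre of the spare jar to be loaded, standing on the counter left or right of the machine: white, 52 mm across, 66 mm high with its 51 mm blue cap (top 18 mm), 0.1 to 0.2 kg; the point is on its axis, 33 mm above its foot; z is the jar's axis
- jar_b_mid (a point): centre of an identical jar standing in nest_b, 33 mm above its foot (it has 2.5 mm of play in the nest)
- jar_c_mid (a point): the same for the jar in nest_c
- jar_d_mid (a point): the same for the jar in nest_d
- syrup: bystander: white syrup bottle with orange cap, 62 mm across, 165 mm high, on the counter on the other side of the machine from the spare jar; origin under its centre
- pan: bystander: open stainless food pan 176 x 108 x 100 mm on the counter, far left; origin under its centre
- canister: bystander: green tea canister 84 mm across, 130 mm high on the counter, far right; origin under its centre

How it is judged:
By the outcome, as a careful person would: the job done as asked, in the order asked, and still so for the second after the job is handed in, with the robot touching nothing.
It also fails if it takes over 72 s, if anything falls off the work surface, if the arm or the gripper's body presses on something with over 40 N, if the wrist force passes 120 N, or if a joint passes its speed limit or range.

## Working session

There is one attempt and no reset: what is moved stays moved. The work goes in short steps, Python scripts to look and compute and a tool call to move; the robot and the scene stay as the last step left them, time stands still between calls to the robot, and variables do not carry over. Pictures are saved under pics/ and viewed, about 8 in all and at most 12, crops included, and the job is handed in when it is done.

Besides the shell and the picture viewer there is one more tool, called after "Request:" by a JSON object that holds its "op" and its "data". jog_arm: Moves the arm, as the interface text tells. Its arguments: {"type":"object","properties":{"motion":{"type":"array","items":{"type":"array","items":{"type":"number"}}},"grip_force":{"type":"number"}},"required":["motion"]}

```bash
mkdir -p pics; ls; cat > h.py <<'E'
import numpy as np, cv2
from scipy.spatial.transform import Rotation as Ro
from workcell import ctrl
def rot(a):
    a=np.array(a); 
    return a if a.shape==(3,3) else (Ro.from_quat(a).as_matrix() if a.size==4 else Ro.from_euler('xyz',a).as_matrix())
def KD(p): return np.array([[p['fx'],0,p['cx']],[0,p['fy'],p['cy']],[0,0,1.]]),np.array(p['dist'],float)
def ray(p,px):
    K,D=KD(p); u=cv2.undistortPoints(np.array([[px]],float),K,D)[0,0]
    return np.array(p['origin']),rot(p['attitude'])@np.array([u[0],-u[1],-1])
def atz(p,px,z):
    o,d=ray(p,px); return o+d*(z-o[2])/d[2]
def depth(p,px):
    c,r=[int(round(v)) for v in px]; w=p['z_map'][max(r-1,0):r+2,max(c-1,0):c+2]; w=w[w>0]
    o,d=ray(p,px); return o+d*np.median(w) if w.size else None
def proj(p,X):
    R=rot(p['attitude']); c=(np.array(X)-p['origin'])@R; c=np.atleast_2d(c)*[1,-1,-1]; K,D=KD(p)
    return cv2.projectPoints(c.reshape(-1,1,3),np.zeros(3),np.zeros(3),K,D)[0].reshape(-1,2)
def save(p,n,box=None,s=1):
    im=cv2.cvtColor(p['img'],cv2.COLOR_RGB2BGR)
    if box: im=im[box[1]:box[3],box[0]:box[2]]
    cv2.imwrite('pics/'+n,cv2.resize(im,None,fx=s,fy=s))
E
python3 - <<'E'
from h import *
np.set_printoptions(precision=1,suppress=True)
T=[('machine',0),('load_point',72),('dial',60),('post',102),('rim_notch',66),('nest_empty',72),('nest_b',72),('nest_c',72),('nest_d',72),('jar_mid',33),('jar_b_mid',105),('syrup',0),('pan',0),('canister',0),('plunger',66)]
for n in('top','side'):
    p=ctrl.get_image(n); save(p,n+'0.png',s=1.5)
    print(n,p['origin'],p['attitude'],p['fx'])
    for t,z in T:
        try:
            for q in ctrl.pinpoint(p,t)[:4]: print(t,np.array(q['pixel']),round(q['confidence'],2),atz(p,q['pixel'],z))
        except Exception as e: print(t,e)
print(ctrl.get_obs())
E
```

```text
pics
top [ 498.5   -8.5 1385.2] [ 0.1  0.  -1.6] 456.0274516061584
dial [240.3 175.3] 0.83 [630.9  38.4  60. ]
dial [154.4 249.6] 0.26 [416.1 290.8  60. ]
post [229.2 219.3] 0.73 [502.8  69.1 102. ]
post [275.9 159.1] 0.31 [671.9 -64.3 102. ]
rim_notch [200. 196.] 0.63 [571.2 155.8  66. ]
rim_notch [255.7 201. ] 0.55 [555.2  -5.9  66. ]
nest_empty [214.3 189.3] 0.75 [589.8 113.5  72. ]
nest_empty [370.9 187.5] 0.33 [ 590.7 -341.2   72. ]
nest_empty [231.4 144.8] 0.2 [719.3  63.4  72. ]
nest_b [257.9 207.1] 0.85 [537.3 -12.   72. ]
nest_b [273.9 158.7] 0.85 [677.2 -59.8  72. ]
nest_b [230.1 145.8] 0.85 [716.4  67.2  72. ]
nest_c [257.9 207.1] 0.85 [537.3 -12.   72. ]
nest_c [273.9 158.7] 0.85 [677.2 -59.8  72. ]
nest_c [230.1 145.8] 0.85 [716.4  67.2  72. ]
nest_d [257.9 207.1] 0.85 [537.3 -12.   72. ]
nest_d [273.9 158.7] 0.85 [677.2 -59.8  72. ]
nest_d [230.1 145.8] 0.85 [716.4  67.2  72. ]
jar_mid [371.7 189.6] 0.59 [ 587.1 -353.3   33. ]
jar_b_mid [259.6 202.6] 0.77 [548.9 -16.8 105. ]
jar_b_mid [213.4 189.2] 0.75 [587.9 113.  105. ]
syrup [355.7 251.9] 0.66 [ 400.1 -308.1    0. ]
[... 1350 characters left out ...]
6.1 105. ]
syrup [188.3 347.1] 0.81 [ 416.2 -316.2    0. ]
syrup [267.9 194.9] 0.61 [652.6  85.3  -0. ]
pan [246.8 125.3] 0.76 [626.3 393.9   0. ]
canister [269.9 360.8] 0.68 [ 589.5 -368.4    0. ]
plunger it knows: canister, dial, jar_b_mid, jar_c_mid, jar_d_mid, jar_mid, load_point, machine, nest, nest_empty, pan, post, rim_notch, syrup
{'clock': 1.5, 'joints': array([-1.3,  0.2,  1.5, -0. ,  1.4, -0.2]), 'qd': array([-0.,  0.,  0., -0.,  0.,  0.]), 'tau': array([  0. , -38.3, -29.2,  -0. ,   0. ,   0. ]), 'tool_pos': array([ 243.8, -520.8,  245.3]), 'tool_rot': array([-3.1,  0. ,  0.4]), 'ft_force': array([-0.7,  0.4, -0.2]), 'torque': array([0., 0., 0.]), 'finger_gap': 1.000770885532915}
```

View pics/top0.png

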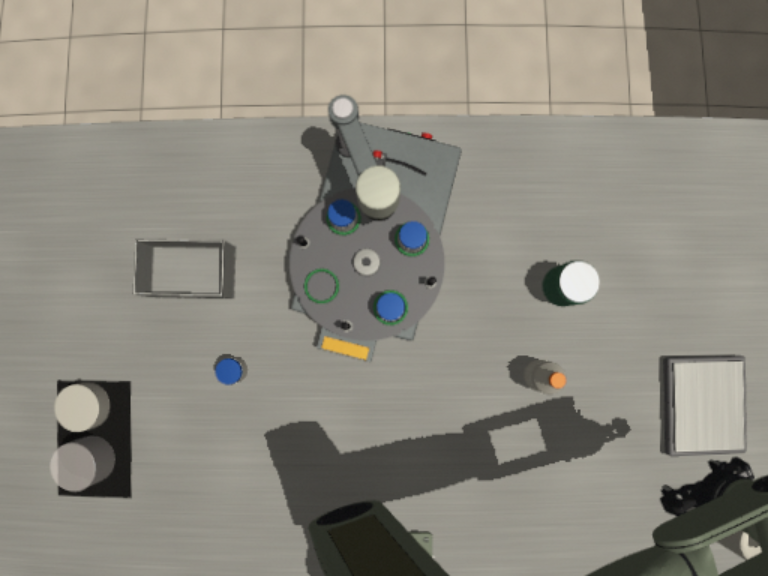

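View pics/side0.png

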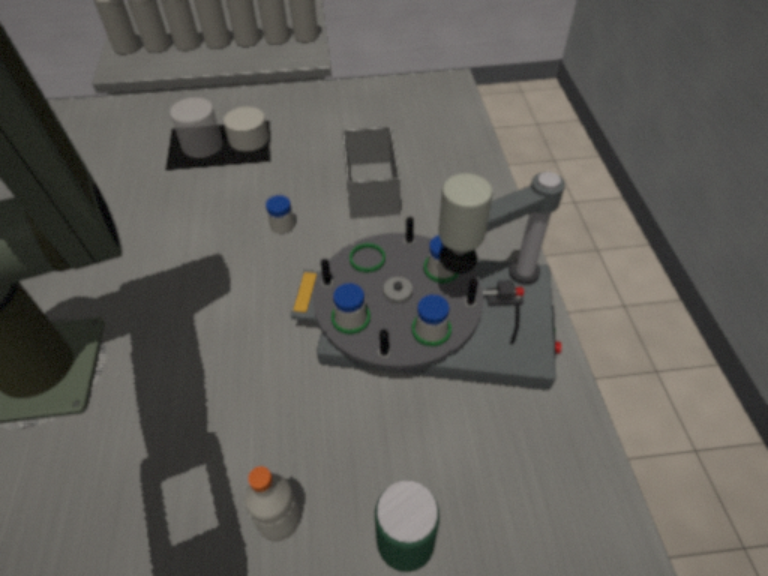

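The top view shows the dial centred at about (244,175) in raw pixels. The empty nest is at (214,190), the yellow bar at (230,232), the spare jar at (152,247) and the plunger's red knob at (252,103). The side view agrees, with the knob at about (346,195). Next I'll measure these precisely.

```bash
cat > m.py <<'E'
from h import *
from scipy.optimize import least_squares
np.set_printoptions(precision=1,suppress=True)
def blobs(p,lo,hi,mn=15):
    hsv=cv2.cvtColor(p['img'],cv2.COLOR_RGB2HSV); m=cv2.inRange(hsv,lo,hi)
    n,l,s,c=cv2.connectedComponentsWithStats(m); return [(c[i],s[i,4]) for i in range(1,n) if s[i,4]>=mn]
B=((105,120,50),(130,255,255)); Y=((15,120,100),(30,255,255)); RD=((0,150,90),(8,255,255))
if __name__=='__main__':
  for n in('top','side'):
    p=ctrl.get_image(n); print(n)
    for nm,c,mn in(('blue',B,15),('yel',Y,15),('red',RD,4)):
        for q,a in blobs(p,*c,mn=mn): print(nm,q,a,'depth',depth(p,q),'z138',atz(p,q,138),'z66',atz(p,q,66),'z48',atz(p,q,48),'z80',atz(p,q,80))
    hsv=cv2.cvtColor(p['img'],cv2.COLOR_RGB2HSV); g=cv2.inRange(hsv,(50,80,30),(85,255,200))
    X=[atz(p,(c,r),82) for r,c in zip(*np.nonzero(g))]; X=np.array(X)
    X=X[np.hypot(X[:,0]-590,X[:,1]-110)<50]; 
    print('ring',len(X),(X.max(0)+X.min(0))/2,X.mean(0),X.max(0)-X.min(0))
    o=[depth(p,proj(p,[630,30,88])[0]+d) for d in np.array([[0,0],[3,0],[-3,0],[0,3],[0,-3]])]; print('hub',np.array(o))
    if n=='top': save(p,'crop.png',(180,60,320,250),4)
E
python3 m.py
```

```text
top
blue [227.2 141.5] 259 depth [717.6  71.3 137.2] z138 [717.4  71.3 138. ] z66 [730.1  75.9  66. ] z48 [733.2  77.   48. ] z80 [727.6  75.   80. ]
blue [274.8 156.3] 255 depth [675.1 -59.8 137.3] z138 [675.  -59.7 138. ] z66 [685.2 -62.7  66. ] z48 [687.7 -63.4  48. ] z80 [683.2 -62.1  80. ]
blue [259.8 204. ] 259 depth [543.8 -17.2 137. ] z138 [543.8 -17.2 138. ] z66 [546.4 -17.7  66. ] z48 [547.  -17.8  48. ] z80 [545.9 -17.6  80. ]
blue [151.9 247. ] 234 depth [423.9 296.8  65.6] z138 [428.  280.1 138. ] z66 [423.9 296.8  66. ] z48 [422.9 300.9  48. ] z80 [424.7 293.5  80. ]
yel [229.8 231.5] 256 depth [467.5  70.5  51.6] z138 [469.5  65.4 138. ] z66 [467.9  69.6  66. ] z48 [467.4  70.7  48. ] z80 [468.2  68.8  80. ]
red [284.2  90.1] 16 depth [890.7 -95.1  40. ] z138 [862.2 -88.8 138. ] z66 [883.2 -93.5  66. ] z48 [888.4 -94.6  48. ] z80 [879.1 -92.6  80. ]
red [251.1 102.4] 19 depth [844.3   4.9  74.1] z138 [827.5   4.2 138. ] z66 [846.5   4.9  66. ] z48 [851.2   5.1  48. ] z80 [842.8   4.8  80. ]
ring 115 [587.2 113.5  82. ] [585.8 113.   82. ] [63.4 63.4  0. ]
hub [[629.2  
[... 605 characters left out ...]
 138. ] z66 [691.5 -10.9  66. ] z48 [694.9   2.5  48. ] z80 [688.8 -21.3  80. ]
yel [203.  194.6] 234 depth [470.6  69.3  51.8] z138 [477.5  -2.3 138. ] z66 [471.7  57.5  66. ] z48 [470.3  72.4  48. ] z80 [472.9  45.9  80. ]
red [346.  193.9] 21 depth [847.7   1.5  73.8] z138 [822.8 -47.9 138. ] z66 [850.6   7.4  66. ] z48 [857.6  21.3  48. ] z80 [845.2  -3.3  80. ]
red [371.6 230.9] 23 depth [892.8 -98.7  38.1] z138 [ 850.4 -160.3  138. ] z66 [ 880.9 -115.9   66. ] z48 [ 888.6 -104.8   48. ] z80 [ 875.  -124.6   80. ]
ring 145 [590.2 112.6  82. ] [589.6 112.4  82. ] [64.9 69.1  0. ]
hub [[629.2  24.3  95. ]
 [636.9  23.5  94.7]
 [622.2  31.3  87.7]
 [628.5  19.3  88.8]
 [630.6  34.4  94.9]]
```

```bash
cat >> h.py <<'E'
C=np.array([631,26.5])
def rows(T,gap):
    "T: list of (x,y,z,yaw deg) -> rows rel. to current pose"
    o=ctrl.get_obs(); R=rot(o['tool_rot']); p=np.array(o['tool_pos'])
    y0=np.degrees(np.arctan2(R[1,0],R[0,0])); print('clk',o['clock'],'pos',p,'yaw',y0,'F',o['ft_force'],'gap',o['finger_gap'],'q6',o['joints'][5])
    for t in T:
        d=R.T@(np.array(t[:3])-p)/50; w=-((t[3]-y0+180)%360-180)/6
        print([round(float(v),3) for v in [*d,w]]+[gap])
def push(phi,d,z=109):
    f=np.radians(phi); u=np.array([np.cos(f),np.sin(f)]); t=np.array([-u[1],u[0]])
    return [*(C+128*u-d*t),z,phi+90-180]
E
python3 -c "
from h import *
np.set_printoptions(precision=2,suppress=True)
a=push(161.6,36); print(a)
rows([a[:2]+[245,a[3]],a],0)"
```

```text
[np.float64(520.9072358396002), np.float64(101.06261314843101), 109, 71.6]
clk 1.6 pos [ 243.78 -520.75  245.26] yaw 25.08519413339633 F [-0.37 -0.13 -0.45] gap 1.0032996981041102 q6 -0.15050093414565882
[10.292, -8.913, 0.006, -7.752, 0]
[10.292, -8.913, 2.726, -7.752, 0]
```

Request:
{"op": "jog_arm", "data": {"motion": [[10.3,-8.9,0,-7.75,0],[10.3,-8.9,0,-7.75,0],[10.3,-8.9,0,-7.75,0],[10.3,-8.9,0,-7.75,0],[10.3,-8.9,0,-7.75,0],[10.3,-8.9,0,-7.75,0],[10.3,-8.9,0,-7.75,0],[10.3,-8.9,0,-7.75,0]]}}

```text
clock: 2.4
tool_pos: [407.5, -153.8, 245.7]
tool_rot: [3.14, 0.0, 1.249]
ft_force: [0.4, -0.3, -0.1]
finger_gap: 0.001
```

```bash
python3 -c "
from h import *
a=push(161.6,36)
rows([a[:2]+[245,a[3]],a],0)"
```

```text
clk 2.4 pos [ 407.52834826 -153.78363645  245.70450115] yaw 71.55955398078966 F [ 0.44480234 -0.2815754  -0.08457438] gap 0.0008737804305891972 q6 -0.23826360267122734
[5.552, 0.539, 0.013, -0.007, 0]
[5.553, 0.535, 2.733, -0.007, 0]
```

Request:
{"op": "jog_arm", "data": {"motion": [[5.55,0.54,0,0,0],[5.55,0.54,0,0,0],[5.55,0.54,0,0,0],[5.55,0.54,0,0,0],[5.55,0.54,0,0,0],[5.55,0.54,0,0,0],[5.55,0.54,0,0,0],[5.55,0.54,0,0,0]]}}

```text
clock: 3.2
tool_pos: [520.1, 99.5, 245.1]
tool_rot: [-3.141, 0.001, 1.251]
ft_force: [0.1, -0.3, -0.7]
finger_gap: -0.0
```

```bash
python3 -c "
from h import *
a=push(161.6,36)
rows([a[:2]+[245,a[3]],a],0)
p=ctrl.get_image('top'); save(p,'t1.png',(180,60,320,250),4)"
```

```text
clk 3.2 pos [520.12159545  99.51731687 245.06978887] yaw 71.6806608796424 F [ 0.09029268 -0.26302975 -0.7280855 ] gap -0.00011610528083225956 q6 0.3457308661963948
[0.034, 0.005, 0.001, 0.013, 0]
[0.036, 0.006, 2.721, 0.013, 0]
```

View pics/crop.png

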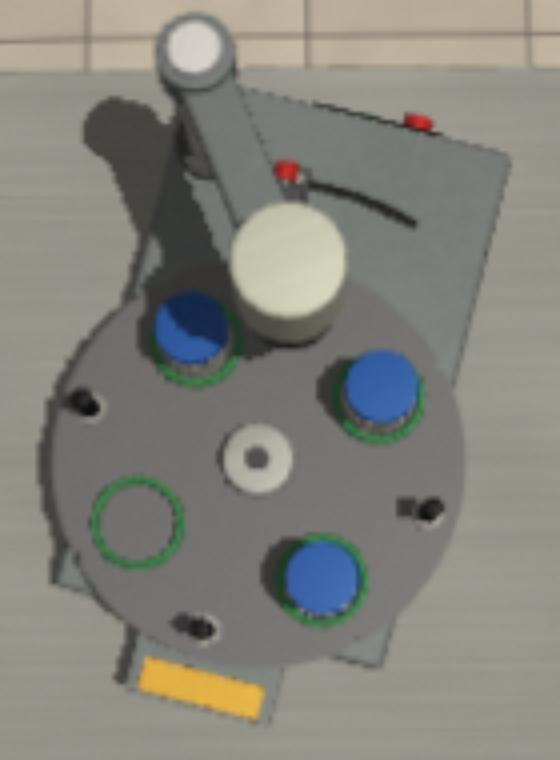

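The crop shows the dial with its empty nest at lower left. The handle post is at (200,628), and the plunger knob at (287,170) sits near the left end of its slot, so the stop should be at about 174°. The space behind the post is clear, so I'll lower the pusher.

Request:
{"op": "jog_arm", "data": {"motion": [[0.03,0,0.9,0,0],[0.03,0,1.8,0,0],[0.03,0,2.4,0,0],[0.03,0,2.7,0,0],[0.03,0,2.7,0,0]]}}

```text
clock: 3.75
tool_pos: [517.9, 98.9, 107.4]
tool_rot: [-3.135, 0.003, 1.247]
ft_force: [-0.7, -0.4, 0.0]
finger_gap: -0.002
```

```bash
python3 -c "
from h import *
rows([push(161.6,d) for d in (30,26,22,18)]+[push(161.6+a,18) for a in (3,6,9)],0)"
```

```text
clk 3.75 pos [517.85791891  98.9165573  107.43054544] yaw 71.44378339922353 F [-0.72965397 -0.43428493  0.04519376] gap -0.0020454849336998 q6 0.34868285435859486
[-0.06, 0.044, -0.032, -0.026, 0]
[-0.14, 0.045, -0.031, -0.026, 0]
[-0.22, 0.045, -0.031, -0.026, 0]
[-0.3, 0.045, -0.031, -0.026, 0]
[-0.434, 0.03, -0.03, -0.526, 0]
[-0.57, 0.022, -0.03, -1.026, 0]
[-0.705, 0.021, -0.03, -1.526, 0]
```

Request:
{"op": "jog_arm", "data": {"motion": [[-0.06,0.04,0,0,0],[-0.12,0.04,0,0,0],[-0.18,0.04,0,0,0],[-0.22,0.04,0,0,0],[-0.26,0.04,0,0,0],[-0.3,0.04,0,0,0],[-0.34,0.04,0,0,0],[-0.34,0.04,0,0,0]]}}

```text
clock: 4.55
tool_pos: [517.6, 84.5, 110.5]
tool_rot: [3.141, -0.002, 1.249]
ft_force: [-0.1, 2.5, 0.5]
finger_gap: -0.001
```

```bash
python3 -c "
from h import *
rows([push(161.6+a,18) for a in (0,3,6,10,14,18,22,26)],0)"
```

```text
clk 4.55 pos [517.57433993  84.46554968 110.54047281] yaw 71.57160778497558 F [-0.09372355  2.50861305  0.53827649] gap -0.0014148140860697194 q6 0.31670043475371784
[-0.024, -0.042, 0.031, -0.005, 0]
[-0.159, -0.057, 0.031, -0.505, 0]
[-0.294, -0.065, 0.03, -1.005, 0]
[-0.474, -0.065, 0.03, -1.671, 0]
[-0.654, -0.052, 0.03, -2.338, 0]
[-0.833, -0.027, 0.029, -3.005, 0]
[-1.009, 0.011, 0.029, -3.671, 0]
[-1.183, 0.06, 0.029, -4.338, 0]
```

Request:
{"op": "jog_arm", "data": {"motion": [[-0.12,-0.05,0,-0.35,0],[-0.25,-0.06,0.02,-0.85,0],[-0.38,-0.065,0.03,-1.3,0],[-0.52,-0.065,0.03,-1.85,0],[-0.65,-0.05,0.03,-2.35,0],[-0.78,-0.035,0.03,-2.8,0],[-0.9,-0.01,0.03,-3.25,0],[-1.0,0.01,0.03,-3.65,0]]}}

```text
clock: 5.35
tool_pos: [504.6, 38.6, 110.5]
tool_rot: [3.135, -0.004, 1.633]
ft_force: [4.0, 10.9, 4.4]
finger_gap: 0.005
```

```bash
cat > st.py <<'E'
from m import *
import sys
o=ctrl.get_obs(); P=np.array(o['tool_pos'][:2])-C
t=np.radians(np.degrees(np.arctan2(rot(o['tool_rot'])[1,0],rot(o['tool_rot'])[0,0]))+180); t=np.array([np.cos(t),np.sin(t)])
print('tool phi',np.degrees(np.arctan2(P[1],P[0]))%360,'r',np.hypot(*P),'Ft',np.dot(o['ft_force'][:2],t))
p=ctrl.get_image('top'); p2=ctrl.get_image('side')
for q in (p,p2):
    for b,a in blobs(q,*B):
        X=depth(q,b)
        if X is None: continue
        v=X[:2]-C; r=np.hypot(*v)
        if r<140: print('jar',X,round(r,1),'empty-angle mod90',round((np.degrees(np.arctan2(v[1],v[0]))%90),1),a)
rows([push(float(a),18) for a in sys.argv[1:]],0)
E
python3 st.py 184 187 190 194 198 202 206
```

```text
tool phi 174.51815432062966 r 126.99057173301576 Ft -10.605871495043711
jar [702.4 -38.8 139.9] 96.7 empty-angle mod90 47.5 235
jar [695.2 100.3 138.9] 97.8 empty-angle mod90 49.0 259
jar [566.  -46.3 138. ] 97.6 empty-angle mod90 48.2 254
jar [696.1  96.  136.7] 95.2 empty-angle mod90 46.9 227
jar [708.4 -39.1 136.8] 101.4 empty-angle mod90 49.7 321
jar [570.4 -50.7 137.1] 98.1 empty-angle mod90 51.8 322
clk 5.45 pos [503.4  36.6 109.9] yaw 93.53727007120415 F [0.6 1.7 1.3] gap 0.001596909138058869 q6 -0.16170801291140333
[-0.019, -0.028, 0.017, -0.077, 0]
[-0.154, -0.042, 0.017, -0.577, 0]
[-0.289, -0.049, 0.017, -1.077, 0]
[-0.47, -0.048, 0.017, -1.744, 0]
[-0.65, -0.034, 0.017, -2.41, 0]
[-0.828, -0.007, 0.017, -3.077, 0]
[-1.004, 0.032, 0.017, -3.744, 0]
```

Request:
{"op": "jog_arm", "data": {"motion": [[-0.1,-0.04,0.01,-0.4,0],[-0.21,-0.045,0.015,-0.8,0],[-0.32,-0.05,0.015,-1.2,0],[-0.43,-0.05,0.015,-1.6,0],[-0.54,-0.045,0.015,-2.0,0],[-0.65,-0.035,0.015,-2.4,0],[-0.76,-0.02,0.015,-2.8,0],[-0.83,-0.01,0.015,-3.1,0]]}}

```text
clock: 6.25
tool_pos: [505.2, -3.1, 109.1]
tool_rot: [3.138, -0.003, 1.958]
ft_force: [1.3, 7.6, 2.7]
finger_gap: -0.005
```

```bash
python3 st.py 202 203 204 205 206 207 208 209 210 211 212
```

```text
tool phi 193.2331255588242 r 129.20780382804665 Ft -6.545847938997702
jar [707.2 -20.  136.7] 89.3 empty-angle mod90 58.6 66
jar [669.1 117.4 136.7] 98.5 empty-angle mod90 67.3 254
jar [592.5 -62.7 138.2] 97.2 empty-angle mod90 66.6 255
jar [671.2 110.7 138.2] 93.3 empty-angle mod90 64.5 229
jar [722.8 -16.7 137.2] 101.5 empty-angle mod90 64.8 267
jar [596.5 -65.9 136.6] 98.6 empty-angle mod90 69.5 320
clk 6.35 pos [504.4  -4.6 108.5] yaw 112.11573753209768 F [1.2 2.5 1.8] gap -0.0032451081754018016 q6 -0.5679564999287169
[-0.011, 0.02, -0.01, 0.019, 0]
[-0.056, 0.014, -0.01, -0.147, 0]
[-0.1, 0.009, -0.01, -0.314, 0]
[-0.145, 0.005, -0.01, -0.481, 0]
[-0.19, 0.001, -0.01, -0.647, 0]
[-0.235, -0.002, -0.01, -0.814, 0]
[-0.28, -0.004, -0.01, -0.981, 0]
[-0.325, -0.005, -0.01, -1.147, 0]
[-0.371, -0.006, -0.01, -1.314, 0]
[-0.416, -0.005, -0.01, -1.481, 0]
[-0.461, -0.004, -0.01, -1.647, 0]
```

Request:
{"op": "jog_arm", "data": {"motion": [[-0.05,0.01,0,-0.15,0],[-0.1,0.01,0,-0.3,0],[-0.15,0,0,-0.5,0],[-0.2,0,0,-0.65,0],[-0.24,0,0,-0.8,0],[-0.28,0,0,-1.0,0],[-0.28,0,0,-1.0,0]]}}

```text
clock: 7.05
tool_pos: [508.3, -17.6, 107.8]
tool_rot: [-3.14, -0.002, 2.061]
ft_force: [-1.4, 3.5, 3.0]
finger_gap: 0.001
```

```bash
python3 st.py 208 209 210 211 212 213 214 
```

```text
tool phi 199.7554179218011 r 130.36375804192176 Ft -3.7135334889689404
jar [659.3 120.8 136.3] 98.4 empty-angle mod90 73.3 261
jar [602.2 -66.5 137.5] 97.4 empty-angle mod90 72.8 257
jar [662.  116.  136.5] 94.7 empty-angle mod90 70.9 232
jar [724.8 -12.3 138.1] 101.5 empty-angle mod90 67.5 209
jar [605.9 -70.4 138.1] 100.1 empty-angle mod90 75.5 323
clk 7.15 pos [508.4 -17.8 107.8] yaw 118.08431783788187 F [-1.7  4.   3.4] gap -0.0011235485745409628 q6 -0.6955808268894602
[-0.008, 0.021, -0.024, 0.014, 0]
[-0.053, 0.015, -0.024, -0.153, 0]
[-0.098, 0.01, -0.024, -0.319, 0]
[-0.143, 0.005, -0.024, -0.486, 0]
[-0.188, 0.002, -0.024, -0.653, 0]
[-0.233, -0.001, -0.025, -0.819, 0]
[-0.278, -0.003, -0.025, -0.986, 0]
```

Request:
{"op": "jog_arm", "data": {"motion": [[-0.05,0.015,-0.02,-0.15,0],[-0.1,0.01,-0.02,-0.3,0],[-0.14,0.005,-0.02,-0.5,0],[-0.14,0.005,-0.02,-0.5,0]]}}

```text
clock: 7.55
tool_pos: [510.7, -23.6, 107.9]
tool_rot: [-3.138, -0.004, 2.114]
ft_force: [-2.4, 2.9, 1.2]
finger_gap: 0.001
```

Request:
{"op": "jog_arm", "data": {"motion": [[-0.03,0,0,-0.1,0],[-0.06,0,0,-0.2,0],[-0.06,0,0,-0.2,0]]}}

```text
clock: 7.85
tool_pos: [512.1, -26.7, 107.9]
tool_rot: [-3.137, -0.003, 2.135]
ft_force: [-4.3, 1.6, 1.8]
finger_gap: 0.002
```

Request:
{"op": "jog_arm", "data": {"motion": [[-0.03,0,0,-0.1,0],[-0.06,0,0,-0.2,0],[-0.06,0,0,-0.2,0]]}}

```text
clock: 8.15
tool_pos: [513.5, -29.4, 107.8]
tool_rot: [-3.137, -0.003, 2.156]
ft_force: [-4.5, 3.0, 2.0]
finger_gap: -0.001
```

```bash
python3 st.py 213 214 215 216 217 218 219 
```

```text
tool phi 205.43651770817888 r 130.13585056666724 Ft -4.942368504811618
jar [649.3 122.7 139.4] 97.9 empty-angle mod90 79.2 259
jar [612.1 -68.9 136.7] 97.2 empty-angle mod90 78.8 258
jar [652.6 117.7 137. ] 93.7 empty-angle mod90 76.7 229
jar [726.3  -6.1 136.7] 100.7 empty-angle mod90 71.1 154
jar [615.  -73.2 138.1] 101.0 empty-angle mod90 80.9 329
clk 8.25 pos [513.6 -29.5 107.8] yaw 123.50187767461632 F [-4.3  1.2  1.4] gap 0.0009120044415518754 q6 -0.8089186337099427
[0.021, 0.019, -0.024, 0.084, 0]
[-0.024, 0.013, -0.024, -0.083, 0]
[-0.068, 0.008, -0.024, -0.25, 0]
[-0.113, 0.003, -0.024, -0.416, 0]
[-0.158, -0.001, -0.024, -0.583, 0]
[-0.203, -0.004, -0.024, -0.75, 0]
[-0.248, -0.007, -0.024, -0.916, 0]
```

Request:
{"op": "jog_arm", "data": {"motion": [[-0.03,0,0,-0.1,0],[-0.06,0,0,-0.2,0],[-0.06,0,0,-0.2,0]]}}

```text
clock: 8.55
tool_pos: [514.9, -31.9, 107.8]
tool_rot: [-3.136, -0.004, 2.177]
ft_force: [-4.5, 2.2, 0.7]
finger_gap: 0.001
```

Request:
{"op": "jog_arm", "data": {"motion": [[-0.03,0,0,-0.1,0],[-0.06,0,0,-0.2,0],[-0.06,0,0,-0.2,0]]}}

```text
clock: 8.85
tool_pos: [516.4, -34.3, 107.7]
tool_rot: [-3.136, -0.004, 2.198]
ft_force: [-6.0, 2.5, 1.8]
finger_gap: 0.003
```

Request:
{"op": "jog_arm", "data": {"motion": [[-0.03,0,0,-0.1,0],[-0.06,0,0,-0.2,0],[-0.06,0,0,-0.2,0]]}}

```text
clock: 9.15
tool_pos: [519.4, -37.2, 107.8]
tool_rot: [-3.138, -0.002, 2.218]
ft_force: [-0.9, 1.0, -0.1]
finger_gap: -0.001
```

The push force fell from 6.5 N to about 1 N. I'll check whether the dial jumped.

```bash
python3 st.py 213 214 215; python3 -c "
from h import *
print(ctrl.get_obs()['ft_force'])"
```

```text
tool phi 209.71924962948873 r 128.52099154292378 Ft -1.3189715682356031
jar [712.6  29.  138.4] 81.6 empty-angle mod90 1.8 23
jar [642.2 124.  138.8] 98.1 empty-angle mod90 83.5 257
jar [619.4 -69.8 136.6] 97.0 empty-angle mod90 83.1 260
jar [644.9 118.5 137.1] 93.1 empty-angle mod90 81.4 228
jar [725.6  -3.9 137.9] 99.3 empty-angle mod90 72.2 110
jar [622.8 -73.4 137.1] 100.2 empty-angle mod90 85.3 329
clk 9.25 pos [521.3 -37.5 108.7] yaw 127.07641365077384 F [-1.1 -0.2  0.7] gap -0.004860648031227193 q6 -0.8834336933992047
[0.24, -0.005, -0.006, 0.679, 0]
[0.195, -0.014, -0.006, 0.513, 0]
[0.151, -0.022, -0.006, 0.346, 0]
[-1.14856414 -0.2057775   0.70442317]
```

Request:
{"op": "jog_arm", "data": {"motion": [[0.1,0,0,0,0],[0.3,0,0,0,0],[0.4,0,0,0,0],[0.4,0,0,0,0]]}}

```text
clock: 9.65
tool_pos: [508.3, -20.0, 109.0]
tool_rot: [-3.141, -0.0, 2.219]
ft_force: [-0.2, -0.7, -0.3]
finger_gap: 0.002
```

```bash
python3 st.py 213|grep jar; python3 m.py | grep -E "ring|red|side"; python3 -c "
from h import *
p=ctrl.get_image('side');save(p,'s2.png',(190,90,390,260),4)"
```

```text
jar [713.   30.2 138.5] 82.1 empty-angle mod90 2.6 28
jar [640.3 124.3 137.3] 98.3 empty-angle mod90 84.6 258
jar [621.3 -70.1 136.7] 97.1 empty-angle mod90 84.3 257
jar [643.9 119.  137. ] 93.4 empty-angle mod90 82.1 230
jar [725.1  -2.2 136.7] 98.4 empty-angle mod90 73.0 105
jar [624.5 -72.5 135.6] 99.2 empty-angle mod90 86.3 326
red [284.2  90.1] 16 depth [891.  -95.2  39.2] z138 [862.2 -88.8 138. ] z66 [883.2 -93.5  66. ] z48 [888.4 -94.6  48. ] z80 [879.1 -92.6  80. ]
red [251.2 103.4] 18 depth [841.7   4.5  73.1] z138 [824.7   3.9 138. ] z66 [843.5   4.6  66. ] z48 [848.3   4.8  48. ] z80 [839.9   4.5  80. ]
ring 45 [623.1 120.6  82. ] [618.4 117.4  82. ] [25.8 54.9  0. ]
side
red [344.8 193.9] 22 depth [844.3   1.5  74.3] z138 [819.9 -47.5 138. ] z66 [847.4   7.9  66. ] z48 [854.3  21.7  48. ] z80 [842.1  -2.9  80. ]
red [371.5 231. ] 24 depth [892.9 -98.4  37.2] z138 [ 850.2 -160.5  138. ] z66 [ 880.7 -116.2   66. ] z48 [ 888.3 -105.1   48. ] z80 [ 874.8 -124.8   80. ]
ring 40 [624.1 115.3  82. ] [620.8 109.4  82. ] [24.9 48.2  0. ]
```

View pics/s2.png

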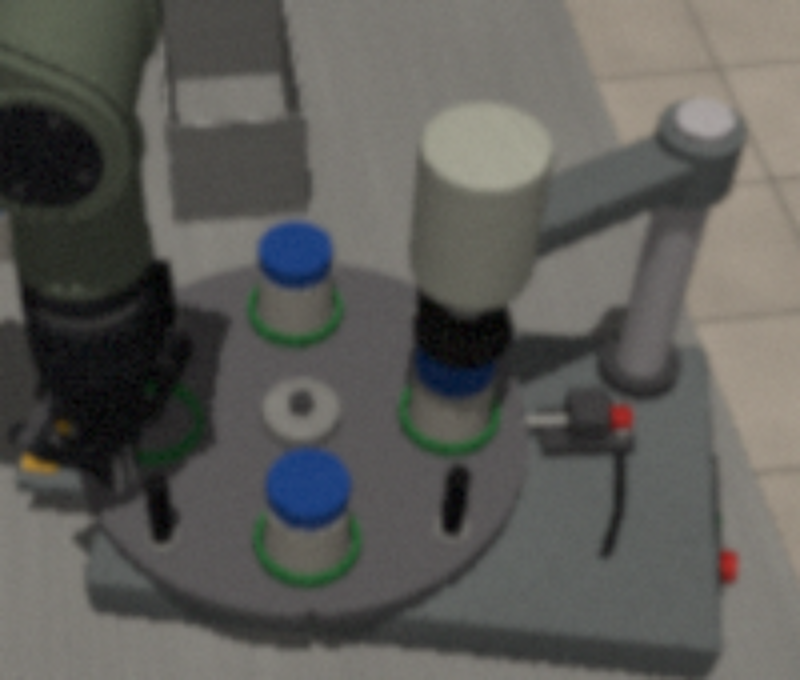

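The red knob at (621,418) in the crop has moved about 3 mm towards the dial, and the nose sits in the rim. The dial has settled at about 174°, so the stop is engaged. Next I'll lift off and go to the spare jar.

```bash
python3 -c "
from h import *
a=[508.3,-20]
rows([a+[230,127],[424.5,295,230,84]],85)"
```

```text
clk 9.9 pos [509.25779923 -20.93417006 109.20267751] yaw 127.08849231861613 F [ 0.19021548  0.79590394 -0.01060631] gap -0.0022902338790390803 q6 -0.8581871000377493
[0.025, -0.003, -2.416, 0.015, 85]
[6.061, 2.459, -2.418, 7.181, 85]
```

Request:
{"op": "jog_arm", "data": {"motion": [[0,0,-0.8,0,0],[0,0,-1.7,0,0],[0.3,0,-2.4,0,0],[6.05,2.45,-2.4,7.2,85],[6.05,2.45,-2.4,7.2,85],[6.05,2.45,-2.4,7.2,85],[6.05,2.45,-2.4,7.2,85],[6.05,2.45,-2.4,7.2,85]]}}

```text
clock: 10.7
tool_pos: [447.4, 205.4, 229.3]
tool_rot: [3.141, -0.0, 1.555]
ft_force: [0.9, -0.0, 0.0]
finger_gap: 0.849
```

```bash
python3 -c "
from h import *
rows([[424.5,295,190,84]],85)"; python3 m.py|grep -E "blue|ring|side|top"|cut -c1-75; python3 - <<'E'
from h import *
for n in('top','side'):
    p=ctrl.get_image(n)
    for t,z in(('nest_empty',72),('jar_mid',33),('rim_notch',66),('post',102)):
        for q in ctrl.pinpoint(p,t)[:2]: print(n,t,atz(p,q['pixel'],z),q['confidence'])
E
```

```text
clk 10.7 pos [447.36604228 205.40598953 229.34928874] yaw 89.08680421852019 F [ 0.94740679 -0.0337237   0.02724133] gap 0.8489797059955355 q6 0.27041641124031446
[1.784, -0.487, 0.787, 0.848, 85]
top
blue [241.9 142.9] 27 depth [713.7  30.6 136. ] z138 [713.3  30.6 138. ] z6
blue [208.2 169.5] 260 depth [640.2 124.2 138.1] z138 [640.2 124.2 138. ] z
blue [278.8 175.6] 258 depth [621.2 -70.  138.3] z138 [621.2 -70.  138. ] z
ring 44 [623.1 120.6  82. ] [618.5 117.2  82. ] [25.8 54.9  0. ]
side
blue [184.8 136.4] 175 depth [427.2 293.4  66.3] z138 [436.9 213.  138. ] z
blue [263.4 153.3] 232 depth [643.7 118.4 137.4] z138 [643.6 117.8 138. ] z
blue [302.6 184.4] 86 depth [725.1  -2.4 136.6] z138 [724.8  -3.6 138. ] z6
blue [266.7 211.4] 325 depth [624.1 -74.6 138.7] z138 [624.2 -74.1 138. ] z
ring 40 [624.1 115.3  82. ] [620.8 109.4  82. ] [24.9 48.2  0. ]
top nest_empty [542.01340488  32.85647967  72.        ] 0.92
top jar_mid [ 412.48821829 -301.74474416   33.        ] 0.35
top rim_notch [494.96972457  49.5905338   66.        ] 0.81
top post [529.01156686 -49.00463167 102.        ] 0.62
side nest_empty [538.7867096   31.85767614  72.        ] 0.57
side jar_mid [423.50151092 292.48237632  33.        ] 0.66
side rim_notch [484.95208306  59.01952145  66.        ] 0.63
side post [533.16225159 -58.22292447 102.        ] 0.92
```

Request:
{"op": "jog_arm", "data": {"motion": [[1.78,-0.48,0,0.85,85],[1.78,-0.48,0,0.85,85],[1.78,-0.48,0.8,0.85,85],[1.78,-0.48,1.6,0.85,85],[1.78,-0.48,2.4,0.85,85],[1.78,-0.48,2.4,0.85,85]]}}

```text
clock: 11.9
tool_pos: [419.8, 290.6, 103.2]
tool_rot: [-3.13, 0.007, 1.471]
ft_force: [-0.1, -0.5, 0.1]
finger_gap: 0.995
```

```bash
python3 -c "
from h import *
rows([[424.5,294.5,33,84]],85)
p=ctrl.get_image('side');save(p,'s3.png',(130,80,330,240),3)"
```

```text
clk 11.9 pos [419.76953222 290.60040515 103.24125428] yaw 84.30707306390195 F [-0.06489003 -0.48789972  0.14893314] gap 0.9947046263896644 q6 0.5353444519206962
[0.097, 0.103, 1.403, 0.051, 85]
```

View pics/s3.png

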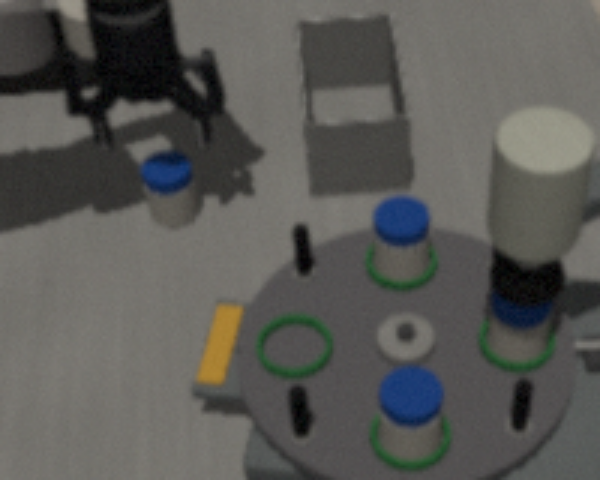

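The side view shows the open jaws with tips at (103,140) and (207,140), straddling the jar cap at (167,170) with margin on both sides. The empty ring is at (295,345). I'll go down and grip.

Request:
{"op": "jog_arm", "data": {"motion": [[0.1,0.1,0.1,0,85],[0.1,0.1,0.5,0,85],[0.1,0.1,0.9,0,85],[0.1,0.1,1.2,0,85],[0.1,0.1,1.4,0,85],[0.1,0.1,1.4,0,85],[0.1,0.1,1.4,0,85]], "grip_force": 30}}

```text
clock: 12.65
tool_pos: [431.6, 298.3, 40.5]
tool_rot: [3.139, -0.001, 1.472]
ft_force: [0.1, 0.4, 0.2]
finger_gap: 1.0
```

```bash
python3 -c "
from h import *
rows([[424.5,294.5,33,84]],85)"
```

```text
clk 12.65 pos [431.55177094 298.31140638  40.4806185 ] yaw 84.31782258998 F [0.09822536 0.37441173 0.24056477] gap 0.9999810273131496 q6 0.5389194389243487
[-0.09, -0.133, 0.149, 0.053, 85]
```

Request:
{"op": "jog_arm", "data": {"motion": [[-0.08,-0.13,0.12,0,85],[-0.08,-0.13,0.12,0,85],[-0.08,-0.13,0.12,0,85]]}}

```text
clock: 12.95
tool_pos: [422.9, 294.2, 33.2]
tool_rot: [-3.142, 0.0, 1.472]
ft_force: [-0.1, 0.4, 0.8]
finger_gap: 0.995
```

Request:
{"op": "jog_arm", "data": {"motion": [[0,0,0,0,65],[0,0,0,0,58],[0,0,0,0,45],[0,0,0,0,45],[0,0,0,0,45],[0,0,0,0,45]], "grip_force": 30}}

```text
clock: 13.55
tool_pos: [423.7, 294.5, 33.5]
tool_rot: [3.141, -0.0, 1.472]
ft_force: [-1.0, -0.9, 4.8]
finger_gap: 0.597
```

```bash
python3 -c "
from h import *
rows([[424.5,294.5,33,84],[424.5,294.5,220,84]],45)"
```

```text
clk 13.55 pos [423.67486052 294.52790521  33.49414693] yaw 84.32713941420565 F [-1.00318388 -0.93225149  4.77148634] gap 0.5965150158014777 q6 0.5386519105984345
[0.001, 0.016, 0.01, 0.055, 45]
[0.003, 0.019, -3.73, 0.055, 45]
```

Request:
{"op": "jog_arm", "data": {"motion": [[0,0,-0.3,0,45],[0,0,-1,0,45],[0,0,-2,0,45],[0,0,-2.9,0,45],[0,0,-3.3,0,45],[0,0,-3.3,0,45]]}}

```text
clock: 14.15
tool_pos: [425.5, 295.5, 201.6]
tool_rot: [3.135, -0.004, 1.472]
ft_force: [-0.3, -0.4, -1.2]
finger_gap: 0.595
```

```bash
cat > ring.py <<'E'
from m import *
from scipy.optimize import least_squares
for n in('top','side'):
    p=ctrl.get_image(n)
    hsv=cv2.cvtColor(p['img'],cv2.COLOR_RGB2HSV); g=cv2.inRange(hsv,(45,70,25),(90,255,220))
    X=np.array([atz(p,(c,r),80)[:2] for r,c in zip(*np.nonzero(g))]); X=X[np.hypot(*(X-[535,35]).T)<48]
    s=least_squares(lambda v:np.hypot(*(X-v[:2]).T)-31,[535,35],loss='soft_l1')
    v=s.x-C; print(n,len(X),s.x,'ang',np.degrees(np.arctan2(v[1],v[0])),'r',np.hypot(*v),'resid',np.sqrt(2*s.cost/len(X)))
rows([[533.5,36.7,190,84]],45)
E
python3 ring.py; python3 m.py|grep -E "blue|side|top"|cut -c1-75
```

```text
top 115 [533.8  36.6] ang 174.06791695557862 r 97.73213268964527 resid 1.159025307648751
side 179 [537.2  36.2] ang 174.08443539649846 r 94.27190439535771 resid 1.7129741275532169
clk 14.25 pos [422.4 294.  196.8] yaw 84.32785564429717 F [ 0.2 -0.8 -1.6] gap 0.5954473378525026 q6 0.5386936905267942
[-4.901, 2.72, 0.135, 0.055, 45]
top
blue [241.9 142.9] 27 depth [713.4  30.6 137.6] z138 [713.3  30.6 138. ] z6
blue [208.2 169.4] 260 depth [640.4 124.3 137.1] z138 [640.3 124.2 138. ] z
blue [278.8 175.6] 258 depth [621.4 -70.1 136.2] z138 [621.2 -70.  138. ] z
blue [145.5 250.5] 33 depth [424.3 276.  227.6] z138 [418.6 298.  138. ] z6
side
blue [174.2  93.8] 176 depth [423.7 284.6 228. ] z138 [407.9 409.6 138. ] z
blue [263.5 153.2] 230 depth [643.9 119.4 136.6] z138 [643.7 117.9 138. ] z
blue [302.8 184.7] 81 depth [725.2  -4.2 137.5] z138 [725.   -4.6 138. ] z6
blue [266.6 211.4] 327 depth [624.2 -73.8 137.7] z138 [624.1 -74.1 138. ] z
```

Request:
{"op": "jog_arm", "data": {"motion": [[-0.8,0.45,0.1,0.05,45],[-1.7,0.95,0.1,0.05,45],[-2.6,1.45,0.1,0.05,45],[-3.5,1.95,0.1,0.05,45],[-4.3,2.4,0.1,0.05,45],[-4.75,2.65,0.1,0.05,45],[-4.9,2.72,0.1,0.05,45],[-4.9,2.72,0.1,0.05,45]]}}

```text
clock: 15.15
tool_pos: [533.3, 36.4, 190.8]
tool_rot: [-3.137, -0.0, 1.464]
ft_force: [0.5, -0.1, -1.3]
finger_gap: 0.598
```

```bash
python3 -c "
from h import *
rows([[533.7,36.6,190,84],[533.7,36.6,130,84]],45)"
```

```text
clk 15.15 pos [533.29631387  36.39298088 190.83661287] yaw 83.89720194694492 F [ 0.54416739 -0.14003488 -1.33730973] gap 0.5978580782016129 q6 0.01235607977629235
[0.005, 0.008, 0.017, -0.017, 45]
[0.005, 0.013, 1.217, -0.017, 45]
```

Request:
{"op": "jog_arm", "data": {"motion": [[0,0,0.3,0,45],[0,0,0.7,0,45],[0,0,1.1,0,45],[0,0,1.3,0,45],[0,0,1.3,0,45],[0,0,1.3,0,45],[0,0,1.3,0,45]]}}

```text
clock: 15.85
tool_pos: [535.2, 37.5, 129.2]
tool_rot: [3.139, -0.0, 1.467]
ft_force: [-0.4, -0.0, -1.3]
finger_gap: 0.595
```

```bash
python3 -c "
from h import *
rows([[533.7,36.6,125,84],[533.7,36.6,105.5,84]],45)
p=ctrl.get_image('side')
T=np.linspace(0,2*np.pi,200);o=ctrl.get_obs()['tool_pos']
# overlay: nest ring inner top circle (top-cam estimate) 
P=proj(p,np.c_[533.7+28.5*np.cos(T),36.6+28.5*np.sin(T),82+0*T])
im=cv2.resize(cv2.cvtColor(p['img'],cv2.COLOR_RGB2BGR)[120:240,180:310],None,fx=6,fy=6,interpolation=cv2.INTER_CUBIC)[:, :]
cv2.imwrite('pics/s4.png',im[:600])
for z in (92,126,140):
  q=proj(p,[o[0],o[1],z])[0]; print(z,(q-[180,120])*6)
print((P.min(0)-[180,120])*6,(P.max(0)-[180,120])*6)
for b,a in __import__('m').blobs(p,*__import__('m').B): print(b,a,depth(p,b))
"
```

```text
clk 15.85 pos [535.2023131   37.46841227 129.21144895] yaw 84.06083432583674 F [-0.39254879 -0.0368259  -1.27956716] gap 0.5945016966517387 q6 0.012054299424493622
[-0.02, -0.028, 0.084, 0.01, 45]
[-0.02, -0.029, 0.474, 0.01, 45]
92 [279.45306725 429.93585066]
126 [273.8137044  378.87569983]
140 [271.40021526 357.042546  ]
[212.39972871 396.37808219] [342.6836557  497.41487619]
[263.4 153.2] 229 [643.7 118.6 137.4]
[225.2 176.1] 196 [536.1  29.8 161. ]
[302.6 184.3] 105 [725.1  -2.8 137.3]
[266.6 211.4] 326 [624.3 -72.8 136.1]
```

View pics/s4.png

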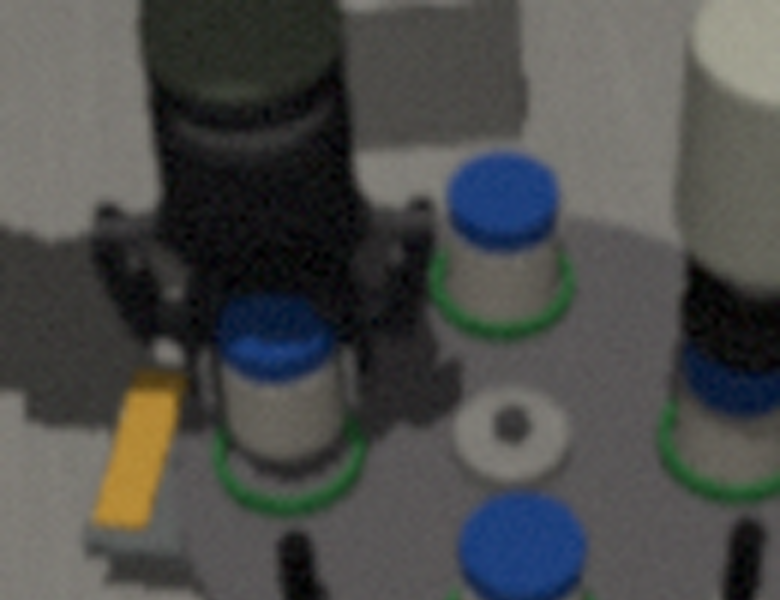

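The crop shows the jar's foot at about (283,465) centred over the green ring, whose outer edges are at 215 and 365. In x it is within about 1 mm. I'll check y from the front edges.

```bash
python3 - <<'E'
from h import *
np.set_printoptions(precision=1,suppress=True)
o=ctrl.get_obs(); print(o['tool_pos'])
p=ctrl.get_image('side'); 
for r in range(190,208): print(r,p['img'][r,226:230].mean(0).round(),end=';')
print()
t=np.array(ctrl.get_obs()['tool_pos']); zf=t[2]-33.5; print(t)
for dy in(-4,-2,0,2,4): print(dy,'foot',proj(p,[t[0],t[1]+dy-26,zf])[0],'ring out top',proj(p,[533.7,36.6+dy-33.5,82])[0],'bot',proj(p,[533.7,36.6+dy-33.5,72])[0])
# horizontals
for r in(190,193): print(r,[int(x) for x in p['img'][r,212:244].mean(1)])
E
```

```text
[535.3  37.3 129.3]
190 [99. 96. 88.];191 [98. 95. 88.];192 [99. 96. 89.];193 [98. 95. 88.];194 [97. 93. 87.];195 [90. 87. 81.];196 [68. 68. 63.];197 [49. 48. 46.];198 [42. 40. 42.];199 [50. 48. 49.];200 [70. 68. 69.];201 [80. 82. 78.];202 [71. 88. 72.];203 [54. 91. 60.];204 [39. 83. 47.];205 [41. 72. 46.];206 [64. 76. 65.];207 [76. 77. 76.];
[535.2  37.2 129.3]
-4 foot [227.4 199.7] ring out top [227.4 205.6] bot [227.7 207.9]
-2 foot [227.3 199.1] ring out top [227.4 205. ] bot [227.6 207.3]
0 foot [227.3 198.5] ring out top [227.3 204.3] bot [227.6 206.7]
2 foot [227.2 197.9] ring out top [227.3 203.7] bot [227.5 206.1]
4 foot [227.2 197.3] ring out top [227.2 203.1] bot [227.5 205.5]
190 [39, 41, 45, 42, 41, 47, 72, 85, 92, 95, 96, 94, 97, 94, 96, 94, 94, 93, 91, 87, 87, 83, 79, 71, 61, 43, 34, 36, 40, 38, 42, 40]
193 [81, 83, 84, 78, 60, 42, 41, 55, 78, 89, 93, 96, 95, 93, 92, 94, 94, 93, 90, 88, 84, 78, 72, 55, 44, 37, 40, 45, 46, 47, 62, 70]
```

```bash
python3 - <<'E'
from h import *
np.set_printoptions(precision=2,suppress=True)
p=ctrl.get_image('side'); t=np.array(ctrl.get_obs()['tool_pos']); print(t)
im=p['img'].astype(float)
def edge(xy,zfoot,n):
    xy=np.array(xy,float); f=lambda dy:proj(p,[xy[0]+3,xy[1]+dy-25.7,zfoot+48])[0]
    q=f(0); c=int(round(q[0])); r=np.arange(int(q[1])-7,int(q[1])+8)
    s=(im[r,c-2:c+3,2]-im[r,c-2:c+3,0]).mean(1)   # blue-red
    a,b=s[:6].max(),s[-4:].mean(); k=[i for i in range(len(s)-1) if s[i]>(a+b)/2>=s[i+1]][-1]
    e=r[k]+(s[k]-(a+b)/2)/(s[k]-s[k+1]); slope=(f(1)-f(-1))[1]/2
    print(n,'pred',q,'edge',e,'dy mm',(e-q[1])/slope)
edge([620.8,-71],72,'d'); edge([641.2,124],72,'b'); edge(t[:2],t[2]-33.5,'spare')
q=proj(p,[[t[0]+3,t[1]-25.7,t[2]+14.5]])[0]
for r in range(int(q[1])-2,int(q[1])+2): print(r,[int(v) for v in (im[r,212:242,2]-im[r,212:242,0])])
E
```

```text
[535.12  37.11 129.13]
d pred [267.81 223.6 ] edge 220.98529411764707 dy mm 7.54263317249652
b pred [264.67 163.2 ] edge 160.6994680851064 dy mm 9.279727166526978
spare pred [227.11 186.24] edge 182.7754424778761 dy mm 11.287074154797283
184 [-1, 0, -3, 0, -2, -8, -10, -9, -5, 1, 5, 4, 8, 4, 6, 7, 6, 5, -1, -7, -9, -10, -10, -7, -8, 0, -6, 0, 3, 1]
185 [-2, -4, -3, -1, 0, -8, -9, -11, -11, -7, -7, -9, -9, -9, -9, -8, -8, -7, -10, -11, -11, -11, -9, -8, -5, -4, -1, -3, -4, 2]
186 [0, -1, -6, -1, -2, -7, -10, -12, -10, -10, -9, -11, -10, -14, -13, -10, -10, -11, -11, -13, -11, -7, -8, -10, -4, -2, -4, 0, -2, -1]
187 [-2, -1, -1, -3, -3, -7, -9, -7, -11, -10, -11, -12, -13, -12, -11, -10, -12, -9, -10, -9, -12, -8, -8, -8, -7, -4, -2, -1, 0, -4]
```

Request:
{"op": "jog_arm", "data": {"motion": [[-0.06,0,0.05,0,45],[-0.06,0,0.1,0,45],[-0.06,0,0.16,0,45],[-0.06,0,0.22,0,45],[-0.06,0,0.28,0,45],[-0.06,0,0.34,0,45],[-0.06,0,0.34,0,45]]}}

```text
clock: 16.7
tool_pos: [533.5, 34.2, 110.4]
tool_rot: [-3.14, -0.0, 1.467]
ft_force: [0.5, 0.5, -1.1]
finger_gap: 0.596
```

```bash
python3 -c "
from h import *
rows([[535,34.2,105.5,84]],45)"
```

```text
clk 16.7 pos [533.54019244  34.18898635 110.35307871] yaw 84.02786752428936 F [ 0.5042442   0.50481043 -1.05097778] gap 0.5957334973599916 q6 0.006269533436072549
[0.003, 0.029, 0.097, 0.005, 45]
```

The jar's foot is about 5 mm below the ring's top with no contact force, so it has entered the nest. I'll continue down to the floor.

Request:
{"op": "jog_arm", "data": {"motion": [[0,0.01,0.03,0,45],[0,0.01,0.06,0,45],[0,0.01,0.08,0,45],[0,0.01,0.08,0,45],[0,0.01,0.08,0,45]]}}

```text
clock: 17.2
tool_pos: [534.5, 34.1, 107.1]
tool_rot: [-3.142, -0.0, 1.467]
ft_force: [-0.1, 0.5, -1.3]
finger_gap: 0.598
```

Request:
{"op": "jog_arm", "data": {"motion": [[0,0,0.02,0,45],[0,0,0.03,0,45],[0,0,0.04,0,45],[0,0,0.04,0,45]]}}

```text
clock: 17.6
tool_pos: [534.6, 34.1, 105.5]
tool_rot: [3.142, 0.0, 1.467]
ft_force: [-2.4, 0.0, 2.5]
finger_gap: 0.598
```

Fz changed from -1.3 N to +2.5 N at the expected floor height, so I'll release.

Request:
{"op": "jog_arm", "data": {"motion": [[0,0,0,0,53],[0,0,0,0,56],[0,0,0,0,60],[0,0,0,0,68],[0,0,0,0,76],[0,0,0,0,76]]}}

```text
clock: 18.2
tool_pos: [534.5, 34.1, 105.0]
tool_rot: [-3.142, 0.0, 1.467]
ft_force: [0.4, 0.6, 0.3]
finger_gap: 0.888
```

Request:
{"op": "jog_arm", "data": {"motion": [[0,0,-0.2,0,80],[0,0,-0.6,0,80],[0,0,-1.2,0,80],[0,0,-2,0,80],[0,0,-2.8,0,80],[2,-3,-2.8,0,80],[4,-3,-2.8,0,80],[5,-3,-2.8,0,80]]}}

```text
clock: 19.0
tool_pos: [457.2, 158.9, 246.6]
tool_rot: [3.139, -0.001, 1.464]
ft_force: [-0.2, 0.3, -1.2]
finger_gap: 0.936
```

Request:
{"op": "jog_arm", "data": {"motion": [[1,0,0,0,80],[1,0,0,0,80],[1,0,0,0,80],[1,0,0,0,80]]}}

```text
clock: 19.4
tool_pos: [463.4, 207.2, 245.3]
tool_rot: [3.141, 0.001, 1.466]
ft_force: [-0.2, -0.4, -0.7]
finger_gap: 0.938
```

```bash
python3 m.py|grep -E "blue|red|side|top"|cut -c1-75; python3 -c "
from h import *
print(ctrl.get_obs()['ft_force'],ctrl.get_obs()['tool_pos'])
p=ctrl.get_image('side');save(p,'s5.png',(130,60,400,260),2.9)"
```

```text
top
blue [241.9 142.9] 27 depth [713.3  30.6 137.9] z138 [713.3  30.6 138. ] z6
blue [208.2 169.5] 259 depth [640.5 124.5 135.1] z138 [640.2 124.1 138. ] z
blue [278.8 175.6] 258 depth [621.3 -70.  137. ] z138 [621.2 -70.  138. ] z
blue [239.6 207.7] 260 depth [534.1  38.4 137.1] z138 [534.1  38.3 138. ] z
red [284.2  90.1] 16 depth [891.1 -95.2  38.8] z138 [862.2 -88.8 138. ] z66
red [251.2 103.4] 18 depth [841.3   4.5  74.6] z138 [824.7   3.9 138. ] z66
side
blue [263.5 153.2] 231 depth [643.8 119.1 136.8] z138 [643.6 117.9 138. ] z
blue [226.1 181.1] 271 depth [537.   34.  137.5] z138 [537.   33.6 138. ] z
blue [303.  184.6] 87 depth [725.8  -3.7 137. ] z138 [725.6  -4.5 138. ] z6
blue [266.6 211.4] 329 depth [624.1 -73.5 137.1] z138 [624.  -74.1 138. ] z
red [344.9 193.9] 22 depth [845.2   2.6  72.8] z138 [820.2 -47.5 138. ] z66
red [371.6 230.8] 22 depth [893.6 -97.5  36.5] z138 [ 850.6 -160.1  138. ] 
[-0.02302913 -0.29640577 -0.48029736] [463.60392716 206.67135484 245.14009241]
```

View pics/s5.png

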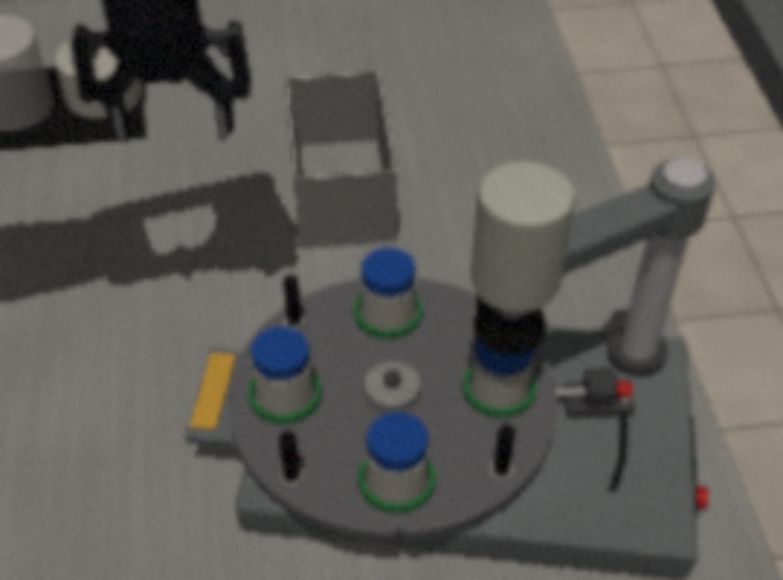

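The picture shows the spare jar upright in its ring at (283,385), with its cap level with the others. All four jars are in their nests, the knob at (625,388) is still in, and the gripper is clear. I'll hand the job in.

```bash
python3 -c "
from workcell import ctrl
print(ctrl.finish_job())"
```

```text
the job is handed in; nothing more can be done
None
```

The dial is in its next stop, the spare jar stands fully down in the empty nest, and I've handed the job in at about 20 s on the robot's clock.

- **Dial:** I pushed it counter-clockwise by the handle post, ending in 3 mm steps. At the stop the push force fell from about 6.5 N to about 1 N. I backed off straight away and the dial settled at about 174°, about 9° past the mark. That matches the plunger's position, and its knob had moved in about 3 mm. The highest push force I read was about 11 N, during the faster first part.
- **Jar:** I lowered it into the nest by feel and it met the floor at the expected height. After release its cap top measured 137 mm, the same as the other jars. It stands about 2 mm off the nest centre, within the 2.5 mm play.
- **Last checks:** All four jars are in their nests, the plunger knob is unchanged and the gripper is clear. The pan had not visibly moved. The syrup bottle and canister were outside the last picture, so I did not check them again; the arm never touched them on its path.
- **Disagreement:** The two cameras differ by about 3 mm in x and 4 mm in y. I went by the top camera, which matched the robot's own reading in x, and checked the jar against the ring in the side view before lowering it.

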